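Load engraving blanks into a spring magazine

ROBOT

A 7-joint arm with a two-finger parallel gripper is mounted at the origin on the work surface. World frame = base frame: x ahead of the robot, y to its left, z up, the work surface at z = 0. Lengths are in mm, angles in rad, forces in N, time in s.
With the tool pointing down it reaches from about 400 to 875 mm from the base axis. Payload 4.4 kg.
Tool frame: the origin (TCP) lies at the very end of the fingers, on their centre line; the grasp point (between the pads) lies 19 mm behind it; z points along the fingers, y is the line along which they close (so a half turn about z gives the same grasp; the last joint's range is limited). The gripper opens to 85 mm and grips with 20 to 120 N. Pads are 22 mm wide; open, the fingers measure 114 mm over their backs; the gripper's body (76 mm by 85 mm) begins 54 mm behind the grasp point. The pads swing forward as they close: fully open they stand 13 mm farther back than shut.
Start: joints at [-1.271, 0.628, 0.038, 1.517, -0.027, 0.996, -0.02], TCP at [232.48, 607.018, 231.313] pointing down, gripper open.
Joint ranges: [-3.06, 3.06], [-0.37, 2.12], [-1.25, 1.32], [0.18, 2.47], [-1.1, 4.24], [0.23, 1.98], [-2.94, 2.94]. Speed limits (rad/s): [2.57, 2.57, 3.14, 3.14, 3.14, 3.14, 3.14].

INTERFACE

Orientations are given as [roll, pitch, yaw] about the fixed x, y, z axes, in that order (R = Rz(yaw) Ry(pitch) Rx(roll)).
In Python, from cell import sensors, get_image, camera_params, order gives the robot as it stands.
- The arm moves only by the shell command python3 -m inch 'ROWS' [OPENING]. ROWS is JSON, a list that holds one entry, the list of rows, each a list of 4 numbers: the shift along the tool's x, y, z in cm, then the turn about the tool's z in degrees. A call has 1 to 8 rows; each row is the pose to reach, as a shift and turn from the pose commanded when the call began, along the tool's axes at that moment; what a row does not reach only later rows make up. A row lasts 1/12 s, in which the tool goes at most 41.7 mm and 7.16 degrees, less where a joint would pass 70% of its speed; a pose out of reach is approached as far as the arm can. A call with a gripper value outside its range is refused whole. OPENING is the finger opening in cm, from 0 to 8.54, set as the call begins (- or left out, the last holds). The fingers move at their own pace and stop on an object; the grip force is fixed at half the most. Time passes only in rows, so rows that repeat a pose let the fingers close. It gives the time, the measured TCP pose, the force, the opening and the grip force at its end, in the units of the state.
- sensors.read_state(): the state, without advancing time (a new reading comes with each control period).
- get_image(name): name is "side" or "top" or "wrist"; returns the picture (420x560x3 uint8, blue, green, red); there is no depth.
- camera_params(name): a dict with "mtx" (3x3 intrinsics, pixels), "D" ([k1, k2, p1, p2, k3] as OpenCV has them; the pictures are not rectified), "rvec" (rotation vector, rad) and "tvec" (3), from world to camera coordinates, as OpenCV has them. Camera axes: x right, y down, z forward; pixel columns grow to the right and rows downward; lengths in mm; the calibration is good to about 2 mm. A picture is of the moment at which its call begins: read the wrist's pose just before it. camera_params takes no time and is no camera call; for the wrist camera it gives the pose at the moment of the call.
- order.finish_job(): hands the job in; it is judged then, once.
The state is a dict: "clock": time; "qpos": joint angles; "qd": joint speeds; "tau": joint torques, N m; "eef_pos": TCP position; "tool_rot": TCP orientation; "force": force on the tool from outside, world axes, zero at the start; "torque": the same for the moment, N m; "width": finger opening in mm; "gripper_force": force on a finger pad.
Only numpy, scipy, OpenCV 4.12 (cv2) and the standard library are available. Lean on these libraries where they do the work, as an engineer would, in place of code of your own. Each camera call takes 0.05 s, during which the arm holds its last target. There are 200 camera calls.

TASK

Load the three engraving blanks into the tilted spring-loaded magazine, one at a time: blue first, then yellow, then red on top. Push each one in flat past the two green catches until both snap back over it and it stays down. Leave the filament spool, bottle, jar and motor standing where they are.

Things in the scene. Friction and masses are not known exactly. Their poses are not given: they have to be found in the camera images.
- magazine: Tilted shaft of the magazine, clear and aluminium, on a fixed dark plinth 150 x 110 x 12 mm. Origin: on the shaft axis, 110 mm above the bench, level with the undersides of the green catches, where the top face of the topmost loaded blank rests. z: out of the mouth, 25 deg from vertical, leaning roughly to the robot (blanks go in along -z); x: up the slope, the shaft's long side; y: across.
- mouth_rest (a point): On the axis 11 mm outside the origin (z = +11 mm), axes as the magazine: where the underside of a blank let go in the mouth rests, on the catches' sloping tops. The shaft is 73 (x) by 43 mm (y) inside: a blank goes in with its 70 mm side along x, either way round. Loaded blanks' centres come to z = -8 (top), -24 and -40 mm of the magazine.
- guide_top (a point): On the axis at z = +26 mm of the magazine, level with the tops of the four aluminium corner guides (4 mm thick). They rise straight to z = +16 mm, then flare out to about 85 by 55 mm here, and keep a laid-in blank from sliding off. Between them, for |x| < 22 mm, the long y sides are open above z = -3 mm, so fingers can straddle a blank across y.
- blue_blank: a flat slab of blue plastic, 70 x 40 x 16 mm (x, y, z), 40 to 100 g, lying flat on the bench at the start at any yaw; the origin is its centre (8 mm above its underside), x along the 70 mm side, y across the 40 mm width, z normal to the big faces. Both big faces are alike.
- yellow_blank: a flat slab of yellow plastic, 70 x 40 x 16 mm (x, y, z), 40 to 100 g, lying flat on the bench at the start at any yaw; the origin is its centre (8 mm above its underside), x along the 70 mm side, y across the 40 mm width, z normal to the big faces. Both big faces are alike.
- red_blank: a flat slab of red plastic, 70 x 40 x 16 mm (x, y, z), 40 to 100 g, lying flat on the bench at the start at any yaw; the origin is its centre (8 mm above its underside), x along the 70 mm side, y across the 40 mm width, z normal to the big faces. Both big faces are alike.
- catch_low (a joint): Green sprung catch at the lower end (magazine -x) of the mouth, 16 mm wide. m: 0 = out, holding; 0.009 = fully back. Its nose overlaps a blank's end by 5 mm; flat underside at z = 0, top sloping at 60 deg up to z = +15 mm: a blank pressed down forces it back, and it springs out once the blank's top face is below z = 0.
- catch_high (a joint): The same green catch at the upper end (magazine +x) of the mouth; 0 = out, holding; 0.009 = fully back.
- follower (a joint): Grey spring plate in the shaft. m: 0 = top (face 2 mm below the catches), 0.058 = bottom stop. Spring 3.2 N at the top plus 80 N/m. Pressing a blank home takes about 10 to 20 N at the middle of its upper face, until that face is 2 to 6 mm below z = 0 of the magazine; pressed less, it rises out again.
- spool: Bystander: orange filament spool lying flat, 160 mm across, 55 mm high; origin centre of underside.
- bottle: Bystander: white plastic bottle with a red cap, 60 mm across, 170 mm high; origin centre of underside.
- jar: Bystander: amber glass jar with a steel lid, 60 mm across, 80 mm high; origin centre of underside.
- motor: Bystander: small square stepper motor, 42 x 42 x 40 mm, shaft up (60 mm to its tip), silver and black; origin centre of underside.
There are look-alikes about, which are no part of the job. What is shaped like the blue_blank but white is not meant. Of the things shaped like the red_blank, the red one is meant.

How it is judged (in metres and radians):
On the way, in this order (a step that is already met when the one before it is completed fails the run):
1. the blue blank is in the shaft under both catches (z of blue_blank in the frame of magazine between -0.07 and -0.005 m and angle between the z axis of blue_blank and the z axis of magazine, either way round below 0.1 rad and x of blue_blank in the frame of magazine between -0.004 and 0.004 m and y of blue_blank in the frame of magazine between -0.004 and 0.004 m and value of joint each of catch_low, catch_high below 0.0015 m), for 0.2 s.
2. the yellow blank is in the shaft under both catches, on top of the blue one (z of yellow_blank in the frame of magazine between -0.045 and -0.005 m and angle between the z axis of each of yellow_blank, blue_blank and the z axis of magazine, either way round below 0.1 rad and x of yellow_blank in the frame of magazine between -0.004 and 0.004 m and y of yellow_blank in the frame of magazine between -0.004 and 0.004 m and z of blue_blank in the frame of magazine between -0.07 and -0.02 m and x of blue_blank in the frame of magazine between -0.004 and 0.004 m and y of blue_blank in the frame of magazine between -0.004 and 0.004 m and value of joint each of catch_low, catch_high below 0.0015 m), for 0.2 s.
3. the red blank is in the shaft under both catches, on top of the yellow one (z of red_blank in the frame of magazine between -0.03 and -0.005 m and angle between the z axis of each of red_blank, yellow_blank and the z axis of magazine, either way round below 0.1 rad and x of red_blank in the frame of magazine between -0.004 and 0.004 m and y of red_blank in the frame of magazine between -0.004 and 0.004 m and z of yellow_blank in the frame of magazine between -0.045 and -0.02 m and x of yellow_blank in the frame of magazine between -0.004 and 0.004 m and y of yellow_blank in the frame of magazine between -0.004 and 0.004 m and value of joint each of catch_low, catch_high below 0.0015 m), for 0.2 s.
At the end, for the whole second after the job is handed in: All three blanks lie at rest and flat (within 0.1 rad) in the magazine, within 4 mm of its axis both ways, centres within 4 mm of their places: red at 8 mm, yellow at 24 mm, blue at 40 mm below the undersides of the catches; both catches are out again (less than 1.5 mm back) (z of blue_blank in the frame of magazine between -0.044 and -0.036 m and angle between the z axis of each of blue_blank, yellow_blank, red_blank and the z axis of magazine, either way round below 0.1 rad and x of blue_blank in the frame of magazine between -0.004 and 0.004 m and y of blue_blank in the frame of magazine between -0.004 and 0.004 m and z of yellow_blank in the frame of magazine between -0.028 and -0.02 m and x of yellow_blank in the frame of magazine between -0.004 and 0.004 m and y of yellow_blank in the frame of magazine between -0.004 and 0.004 m and z of red_blank in the frame of magazine between -0.012 and -0.004 m and x of red_blank in the frame of magazine between -0.004 and 0.004 m and y of red_blank in the frame of magazine between -0.004 and 0.004 m and value of joint each of catch_low, catch_high below 0.0015 m and linear speed of each of blue_blank, yellow_blank, red_blank below 0.02 m/s); the robot touches nothing.
It fails at once if the spool is moved more than 30 mm or knocked over (distance of spool from where it was at the start of the episode above 0.03 m or angle between spool's own z axis and vertical above 0.35 rad).
It fails at once if the bottle is moved more than 30 mm or knocked over (distance of bottle from where it was at the start of the episode above 0.03 m or angle between bottle's own z axis and vertical above 0.35 rad).
It fails at once if the jar is moved more than 30 mm or knocked over (distance of jar from where it was at the start of the episode above 0.03 m or angle between jar's own z axis and vertical above 0.35 rad).
It fails at once if the motor is moved more than 30 mm or knocked over (distance of motor from where it was at the start of the episode above 0.03 m or angle between motor's own z axis and vertical above 0.35 rad).
It also fails if it takes over 72 s, if anything falls off the work surface, if the arm or the gripper's body presses on something with over 40 N, if the wrist force passes 120 N, or if a joint passes its speed limit or range.

## Working session

There is one attempt and no reset: what is moved stays moved. The work goes in short steps, Python scripts to look and compute and a shell command to move; the robot and the scene stay as the last step left them, time stands still between calls to the robot, and variables do not carry over. Pictures are saved under pics/ and viewed, at most 10 in all, crops included, and the job is handed in when it is done.

```bash
ls; mkdir -p pics; python3 - <<'E'
from cell import sensors,get_image,camera_params
import cv2,numpy as np
print(sensors.read_state())
a=[]
for n in("side","top","wrist"):
    i=get_image(n);cv2.imwrite(f"pics/{n}0.png",i)
    p=camera_params(n);R=cv2.Rodrigues(np.array(p["rvec"],float))[0];print(n,(-R.T@np.array(p["tvec"]).ravel()).round(),R[2].round(2))
E
```

```text
pics
{'clock': 0.0, 'qpos': array([-1.2707827 ,  0.6293496 ,  0.03845195,  1.51836634, -0.02700215,
        0.99629812, -0.02002048]), 'qd': array([-0.00043502, -0.00152549,  0.00023934, -0.00073241,  0.00113028,
        0.00054083,  0.0007754 ]), 'tau': array([-3.95297238e-04, -5.63402259e+01,  1.22680563e+00, -1.93444973e+01,
        1.11456175e-02,  1.07161907e-02, -2.33818434e-05]), 'eef_pos': array([232.26541106, 606.4166533 , 230.38755133]), 'tool_rot': array([-3.13968977e+00,  2.94226162e-05,  2.77574935e+00]), 'force': array([-0.4850147 ,  0.06204175, -0.06142269]), 'torque': array([-0.01145742, -0.01759769, -0.02037406]), 'gripper_force': 0.0, 'width': 85.40295028236648}
side [ 472. -895.  862.] [ 0.07  0.76 -0.64]
top [ 374.   25. 1315.] [ 0.14 -0.01 -0.99]
wrist [163. 633. 373.] [ 0.28 -0.11 -0.95]
```

View pics/top0.png

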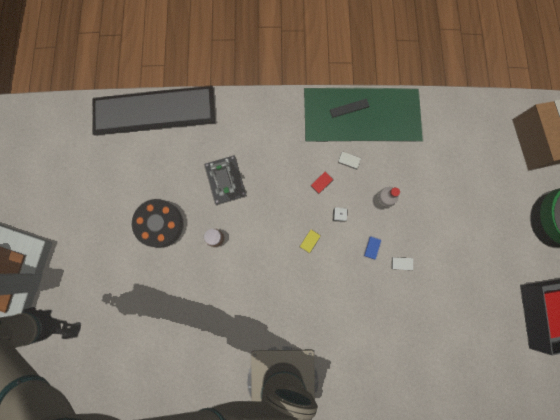

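View pics/side0.png

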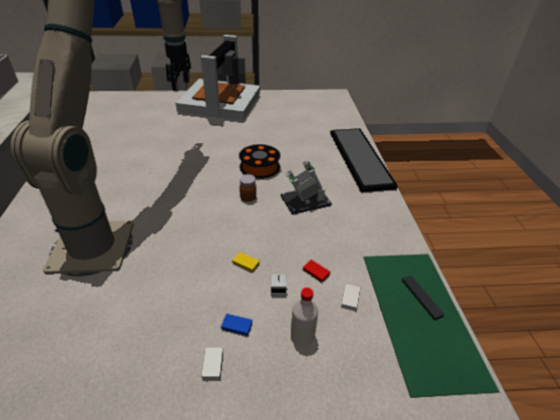

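The top view (image up = +x, left = +y) shows the magazine at (225,180), spool (157,223), jar (213,237), yellow (310,241), blue (372,248), red (322,182), motor (341,214), bottle (390,195), and white decoys at (349,160) and (403,264). The side view agrees.

```bash
cat > h.py <<'E'
import cv2,numpy as np
from cell import sensors,get_image,camera_params
def cam(n):
    p=camera_params(n);K=np.array(p["mtx"],float);D=np.array(p["D"],float).ravel()
    R=cv2.Rodrigues(np.array(p["rvec"],float))[0];t=np.array(p["tvec"],float).ravel()
    return K,D,R,t
def ray(c,uv):
    K,D,R,t=c;u=cv2.undistortPoints(np.array(uv,float).reshape(-1,1,2),K,D)[:,0]
    d=np.c_[u,np.ones(len(u))]@R
    return -R.T@t,d
def plane(c,uv,z):
    o,d=ray(c,uv);return o+d*((z-o[2])/d[:,2])[:,None]
def tri(c1,u1,c2,u2):
    o,d=ray(c1,u1);p,e=ray(c2,u2);out=[]
    for a,b in zip(d,e):
        s=np.linalg.lstsq(np.c_[a,-b],p-o,rcond=None)[0];out.append((o+a*s[0]+p+b*s[1])/2)
    return np.array(out)
def proj(c,P): return cv2.projectPoints(np.array(P,float).reshape(-1,1,3),cv2.Rodrigues(c[2])[0],c[3],c[0],c[1])[0][:,0]
H={'blue':(100,130),'yellow':(22,34),'red':(172,8),'green':(40,85)}
def mask(i,col,s=120,v=60):
    h=cv2.cvtColor(i,cv2.COLOR_BGR2HSV);a,b=H[col]
    m=((h[...,0]>=a)&(h[...,0]<=b)) if a<b else ((h[...,0]>=a)|(h[...,0]<=b))
    return (m&(h[...,1]>s)&(h[...,2]>v)).astype(np.uint8)
def rects(i,c,col,z=16,lo=55,hi=85,**k):
    """coloured 70x40 rectangles seen on plane z: centre, yaw of long side (deg), size"""
    r=[]
    for q in cv2.findContours(mask(i,col,**k),cv2.RETR_EXTERNAL,cv2.CHAIN_APPROX_NONE)[0]:
        if len(q)<12: continue
        P=plane(c,q[:,0],z)[:,:2].astype(np.float32);(x,y),(w,h),a=cv2.minAreaRect(P)
        if w<h: w,h,a=h,w,a+90
        if lo<w<hi: r.append((round(x,1),round(y,1),round((a+90)%180-90,1),round(w),round(h)))
    return r
E
python3 - <<'E'
from h import *
i=cv2.imread("pics/top0.png");c=cam("top")
for k in('blue','yellow','red'):print(k,rects(i,c,k))
for n,u in dict(motor=(341,214),bottle=(388,200),jar=(213,237),spool=(157,223)).items():print(n,plane(c,[u],40)[0].round())
j=cv2.imread("pics/side0.png")
a=cv2.resize(i[140:220,185:265],(400,400),interpolation=2);b=cv2.resize(j[150:220,270:340],(400,400),interpolation=2)
cv2.imwrite("pics/m0.png",np.hstack([a,b]))
E
```

```text
blue [(433.0, -307.4, -20.8, 65, 35)]
yellow [(458.4, -97.8, -34.7, 66, 37)]
red [(658.2, -142.4, -45.7, 67, 36)]
motor [ 544. -201.   40.]
bottle [ 590. -361.   40.]
jar [472. 222.  40.]
spool [520. 409.  40.]
```

View pics/m0.png

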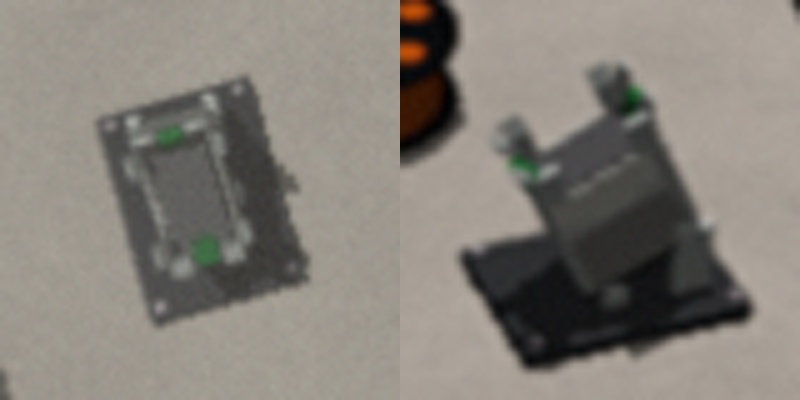

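The left half is the top view: upper catch at top-image pixel (218.6,167) and lower at (226.2,190). The high end points away from the robot. The right half is the side view, with the high end on the right (+x).

```bash
cat >> h.py <<'E'
def go(x,y,z,yaw=None,half=True):
    """shift (cm) and turn (deg) in tool axes from the present pose"""
    s=sensors.read_state();r=s["tool_rot"];Y=r[2]
    d=np.array([x,y,z])-s["eef_pos"]
    tx=np.array([np.cos(Y),np.sin(Y)]);ty=np.array([np.sin(Y),-np.cos(Y)])
    t=0
    if yaw is not None:
        m=180 if half else 360
        t=-((yaw-np.degrees(Y)+m/2)%m-m/2)   # tool z points down
    print("go",(np.array([d[:2]@tx,d[:2]@ty,-d[2]])/10).round(2),"turn",round(t,1),"yaw",np.degrees(Y).round(1),"q7",s["qpos"][6].round(2))
E
python3 - <<'E'
from h import *
ct,cs=cam("top"),cam("side")
g1=tri(ct,[(218.6,167)],cs,[(270+635*70/400,150+98*70/400)])[0];g2=tri(ct,[(226.2,190)],cs,[(270+522*70/400-70,150+165*70/400)])[0]
g1=tri(ct,[(218.6,167)],cs,[(270+235*70/400,150+98*70/400)])[0];g2=tri(ct,[(226.2,190)],cs,[(270+122*70/400,150+165*70/400)])[0]
print(g1,g2,np.linalg.norm(g1-g2));d=g1-g2;y=np.degrees(np.arctan2(d[1],d[0]));print("upslope yaw",y)
m=(g1+g2)/2;go(m[0]-20,m[1],300,y)
E
```

```text
[682.71229646 192.15340582 135.21411501] [615.89570496 171.54575857 104.71621533] 76.28403443854069
upslope yaw 17.140866955631928
go [-52.26 -25.46  -6.94] turn -38.1 yaw 159.0 q7 -0.02
```

```bash
python3 -m inch '[[[-3.5,-1.7,-0.5,-7],[-7,-3.4,-1,-14],[-10.5,-5.1,-2,-21],[-14,-6.8,-3,-28],[-17.5,-8.5,-4,-35],[-21,-10.2,-5,-38],[-24.5,-11.9,-6,-38],[-28,-13.6,-7,-38]]]'; python3 - <<'E'
from h import *
go(629,182,300,17.1)
E
```

```text
clock: 0.82
eef_pos: [446.3, 378.0, 301.6]
tool_rot: [-3.142, -0.0, -2.844]
force: [0.9, -0.1, 0.1]
width: 85.2
gripper_force: 0.0
go [-11.72 -24.09   0.16] turn -0.1 yaw -163.0 q7 1.05
```

```bash
python3 -m inch '[[[-1.7,-3.5,0,0],[-3.4,-7,0,0],[-5.1,-10.5,0,0],[-6.8,-14,0,0],[-8.5,-17.5,0,0],[-10.2,-21,0,0],[-11.7,-24,0,0],[-11.7,-24,0,0]]]'; python3 - <<'E'
from h import *
s=sensors.read_state();c=cam("wrist");i=get_image("wrist");cv2.imwrite("pics/w1.png",i)
np.savez("pics/w1.npz",K=c[0],D=c[1],R=c[2],t=c[3]);print(s["eef_pos"],s["tool_rot"],s["qpos"][6])
E
```

```text
clock: 1.48
eef_pos: [632.5, 175.0, 300.3]
tool_rot: [-3.135, 0.001, -2.856]
force: [0.3, -1.6, 0.9]
width: 85.3
gripper_force: 0.0
[632.52031919 174.95781967 300.33429476] [-3.13454975e+00  8.85063128e-04 -2.85574363e+00] 1.4944095211759163
```

View pics/w1.png

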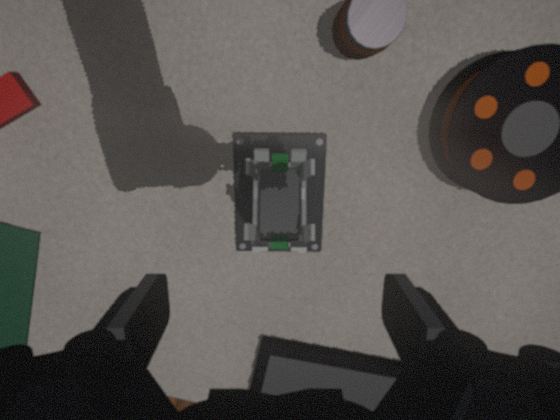

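Wrist view: image up points toward the robot. The magazine is centred in column 280, with the low catch at (280,159), the high catch at (279,245), and the plinth corners at about (234,133), (326,133), (321,250) and (237,250). Next I fit its pose.

```bash
cat >> h.py <<'E'
T=np.radians(25)
def magR(y):
    h=np.array([np.cos(y),np.sin(y),0]);u=np.array([0,0,1.])
    x=h*np.cos(T)+u*np.sin(T);z=-h*np.sin(T)+u*np.cos(T);return np.c_[x,np.cross(z,x),z]
E
python3 - <<'E'
from h import *
from scipy.optimize import least_squares
f=np.load("pics/w1.npz");c=(f["K"],f["D"],f["R"],f["t"]);i=cv2.imread("pics/w1.png")
m=mask(i,'green',s=100,v=30);m[:140]=0;m[260:]=0;m[:,:260]=0;m[:,300:]=0
n,l,st,ce=cv2.connectedComponentsWithStats(m)
k=[j for j in range(1,n) if st[j,4]>15];print([(st[j],ce[j]) for j in k])
gw=sorted([ce[j] for j in k],key=lambda a:a[1])[:2]
ct=cam("top")
P=np.array([[-34.5,0,7.5],[34.5,0,7.5]])
def res(p,both,S):
    W=P@magR(p[2]).T+np.array([p[0],p[1],110]);r=(proj(c,W)-np.array(gw)).ravel()
    if both==1:r=np.r_[r,(proj(ct,W)-np.array([[226.2,190],[218.6,167]])).ravel()]
    return r
for b in(0,1):
    q=least_squares(res,[650,180,.3],args=(b,0),x_scale=[10,10,.1]);print(q.x,np.degrees(q.x[2]),q.fun.round(1))
pl=plane(c,[(234,133),(326,133),(321,250),(237,250)],12);print(pl.round(),pl.mean(0),np.degrees(np.arctan2(*(pl[3]+pl[2]-pl[0]-pl[1])[1::-1])))
E
```

```text
[(array([271, 154,  17,  12, 152], dtype=int32), array([279.25657895, 158.41447368])), (array([271, 241,  16,   8, 112], dtype=int32), array([278.66071429, 244.9375    ]))]
[6.54719511e+02 1.82915914e+02 2.79232163e-01] 15.99882441835779 [-0.   6.5  0.1 -6.7]
[6.54598855e+02 1.82938945e+02 2.80675244e-01] 16.081506899226508 [-0.   6.4  0.2 -6.8 -0.5 -1.6  0.6  0.7]
[[617. 118.  12.]
 [587. 220.  12.]
 [728. 261.  12.]
 [759. 158.  12.]] [672.77206255 189.26768419  12.        ] 16.06699114091288
```

```bash
python3 - <<'E'
from h import *
from scipy.optimize import least_squares
f=np.load("pics/w1.npz");c=(f["K"],f["D"],f["R"],f["t"]);i=cv2.imread("pics/w1.png")
gw=np.array([[279.3,165.5],[278.7,240.5]])
for X in(30,31.5):
    P=np.array([[-X,0,0],[X,0,0]])
    q=least_squares(lambda p:(proj(c,P@magR(p[2]).T+[p[0],p[1],110])-gw).ravel(),[650,180,.3],x_scale=[10,10,.1]);print(q.x,q.fun.round(1))
R=magR(q.x[2]);o=np.array([q.x[0],q.x[1],110])
L={"guidetop+x":(42.5,27.5,26),"guidetop+x-y":(42.5,-27.5,26),"guidetop-x":(-42.5,27.5,26),"guidetop-x-y":(-42.5,-27.5,26),"sidelow":(-22,21.5,-3),"sidehigh":(22,21.5,-3),"catchlowtop":(-38.7,0,15),"catchhightop":(38.7,0,15)}
W=proj(c,[R@np.array(v)+o for v in L.values()]);print(dict(zip(L,W.round().tolist())))
j=cv2.resize(i[110:270,200:360],(560,560),interpolation=2)
for w in W: cv2.circle(j,tuple(int(v) for v in ((w-[200,110])*3.5)),3,(0,0,255),-1)
cv2.imwrite("pics/m1.png",j)
go(433,-307,230,-20.8)
E
```

```text
[6.54972703e+02 1.83085094e+02 2.78022903e-01] [-0.1  6.2  0.1 -6.4]
[6.54957749e+02 1.83080166e+02 2.77984381e-01] [-0.   4.7  0.  -4.8]
{'guidetop+x': [311.0, 247.0], 'guidetop+x-y': [247.0, 246.0], 'guidetop-x': [310.0, 152.0], 'guidetop-x-y': [249.0, 151.0], 'sidelow': [301.0, 181.0], 'sidehigh': [301.0, 226.0], 'catchlowtop': [279.0, 159.0], 'catchhightop': [279.0, 243.0]}
go [ 32.75 -40.97   7.03] turn 37.4 yaw -163.4 q7 1.49
```

View pics/m1.png

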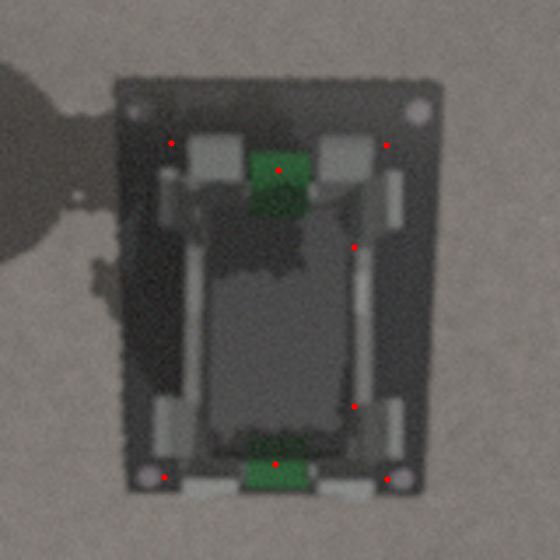

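```bash
python3 -m inch '[[[2.5,-3.1,0,6],[5,-6.2,0,12],[7.5,-9.3,0,18],[10,-12.4,0,24],[12.5,-15.5,0,30],[15,-18.6,0,36],[17.5,-21.7,0,37.4],[20,-24.8,0,37.4]]]'; python3 - <<'E'
from h import *
go(433,-307,170,-20.8)
E
```

```text
clock: 2.2
eef_pos: [507.7, -111.1, 301.3]
tool_rot: [3.141, -0.0, 2.787]
force: [0.6, -0.4, 1.1]
width: 85.1
gripper_force: 0.0
go [  0.2  -20.97  13.13] turn 0.5 yaw 159.7 q7 1.43
```

```bash
python3 -m inch '[[[0.2,-3.5,1.5,0.5],[0.2,-7,3.5,0.5],[0.2,-10.5,6,0.5],[0.2,-14,8.5,0.5],[0.2,-17.5,11,0.5],[0.2,-20.9,13,0.5],[0.2,-20.9,13,0.5],[0.2,-20.9,13,0.5]]]'; cat >> h.py <<'E'
def wl(col,name,z=16,**k):
    s=sensors.read_state();c=cam("wrist");i=get_image("wrist");cv2.imwrite(f"pics/{name}.png",i)
    np.savez(f"pics/{name}.npz",K=c[0],D=c[1],R=c[2],t=c[3])
    print(s["eef_pos"].round(1),s["qd"].max().round(3));r=rects(i,c,col,z,**k);print(r);return i,r
E
python3 - <<'E'
from h import *
i,r=wl("blue","w2")
if r:
  go(r[0][0],r[0][1],6,r[0][2])
E
```

```text
clock: 2.87
eef_pos: [432.3, -307.1, 169.9]
tool_rot: [3.141, -0.004, 2.773]
force: [-0.4, 0.9, 0.3]
width: 85.5
gripper_force: 0.0
[ 432.3 -307.1  169.9] 0.012
[(433.9, -308.3, -19.0, 68, 39)]
go [-0.08 -0.27 16.48] turn -1.9 yaw 159.1 q7 1.86
```

```bash
python3 -m inch '[[[-0.1,-0.2,3.8,-1.9],[-0.1,-0.2,7.6,-1.9],[-0.1,-0.2,11.4,-1.9],[-0.1,-0.2,14.5,-1.9],[-0.1,-0.2,16,-1.9],[-0.1,-0.2,16.8,-1.9],[-0.1,-0.2,16.8,-1.9]]]'; python3 -m inch '[[[0,0,0,0],[0,0,0,0],[0,0,0,0],[0,0,0,0],[0,0,0,0],[0,0,0,0]]]' 0
```

```text
clock: 3.5
eef_pos: [435.5, -306.2, 2.5]
tool_rot: [3.14, -0.001, 2.814]
force: [0.6, -0.9, -0.2]
width: 85.6
gripper_force: 0.0
clock: 4.0
eef_pos: [435.5, -309.0, 5.0]
tool_rot: [-3.141, 0.003, 2.811]
force: [-0.5, 1.2, 7.8]
width: 38.4
gripper_force: 60.2
```

```bash
python3 -m inch '[[[0,0,-3,0],[0,0,-7,0],[0,0,-11,0],[0,0,-15,0],[0,0,-18,0],[0,0,-18,0]]]'; cat >> h.py <<'E'
O=np.array([654.9,183.1,110]);MY=np.radians(15.93);MR=magR(MY)
def magw(x,y,z): return O+MR@np.array([x,y,z],float)
E
python3 - <<'E'
from h import *
p=magw(6.5,0,34);print(p);go(p[0],p[1],180,15.93)
E
```

```text
clock: 4.5
eef_pos: [437.8, -311.0, 190.1]
tool_rot: [-3.139, 0.013, 2.81]
force: [0.9, 0.3, -0.8]
width: 37.9
gripper_force: 61.3
[646.74755492 180.77309926 143.56148346]
go [-3.75 53.3   1.01] turn -34.9 yaw 161.0 q7 1.89
```

```bash
python3 -m inch '[[[-0.3,4,0,-5],[-0.6,8,0,-10],[-0.9,12,0,-15],[-1.2,16,0,-20],[-1.5,20,0,-25],[-1.8,24,0,-30],[-2.1,28,0,-35],[-2.4,32,0,-35]]]'; python3 - <<'E'
from h import *
p=magw(6.5,0,34);go(p[0],p[1],180,15.93)
E
```

```text
clock: 5.17
eef_pos: [561.2, -11.9, 183.1]
tool_rot: [3.141, -0.0, -2.858]
force: [0.9, -1.0, -0.7]
width: 38.2
gripper_force: 61.3
go [-13.6   16.11   0.31] turn 0.3 yaw -163.8 q7 1.79
```

```bash
python3 -m inch '[[[-2.6,3.1,0,0],[-5.2,6.2,0,0],[-7.8,9.3,0,0],[-10.4,12.4,0,0],[-13,15.5,0,0],[-13.6,16.1,0,0],[-13.6,16.1,0,0],[-13.6,16.1,0,0]]]'; python3 - <<'E'
from h import *
e=sensors.read_state()["eef_pos"]
i,r=wl("blue","w3",z=e[2]+11,lo=40,v=25)
p=magw(6.5,0,34);go(p[0],p[1],141,15.93)
E
```

```text
clock: 5.83
eef_pos: [646.7, 178.6, 182.4]
tool_rot: [-3.141, -0.002, -2.861]
force: [-0.5, -0.2, -1.0]
width: 38.4
gripper_force: 61.3
[646.7 178.6 182.4] 0.035
[(643.6, 176.7, 16.2, 72, 40)]
go [-0.11  0.38  4.16] turn 0.1 yaw -164.0 q7 1.52
```

View pics/w3.png

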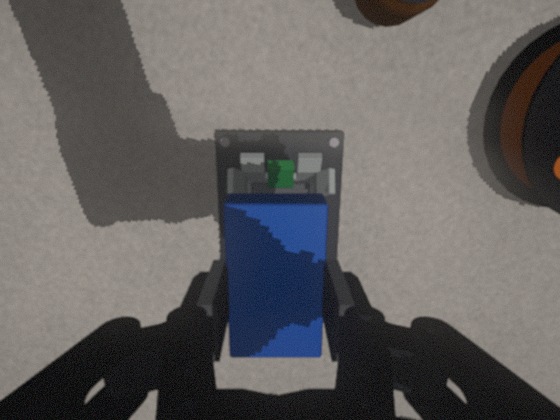

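The blue blank is square in the grip, with image columns 227–326 and its near edge at row 194. The low catch is at (281,174), lined up with it. I lower it now.

```bash
python3 -m inch '[[[-0.3,0.33,1,0],[-0.3,0.33,2,0],[-0.3,0.33,3,0],[-0.3,0.33,3.6,0],[-0.3,0.33,4.1,0],[-0.3,0.33,4.1,0],[-0.3,0.33,4.1,0]]]'
```

```text
clock: 6.47
eef_pos: [646.7, 180.8, 142.5]
tool_rot: [-3.141, -0.006, -2.863]
force: [-8.4, -3.6, 12.0]
width: 38.0
gripper_force: 69.9
```

```bash
python3 -m inch '[[[0,0,0,0],[0,0,0,0],[0,0,0,0],[0,0,0,0],[0,0,0,0]]]' 6; python3 -m inch '[[[0,0,-2,0],[0,0,-5,0],[0,0,-8,0],[0,0,-8,0]]]' 0; python3 - <<'E'
from h import *
i,r=wl("blue","w4",z=125,lo=40,v=25)
cv2.imwrite("pics/w4c.png",np.hstack([cv2.resize(i[100:380,160:400],(480,560)),]))
E
```

```text
clock: 6.88
eef_pos: [649.4, 182.5, 141.8]
tool_rot: [3.142, -0.0, -2.862]
force: [0.9, -0.2, -0.3]
width: 60.1
gripper_force: 0.0
clock: 7.22
eef_pos: [653.3, 183.7, 228.7]
tool_rot: [3.141, 0.011, -2.862]
force: [0.9, 0.1, 1.3]
width: 11.7
gripper_force: 0.0
[653.3 183.7 228.7] 0.059
[(651.7, 181.9, 12.9, 73, 43)]
```

View pics/w4c.png

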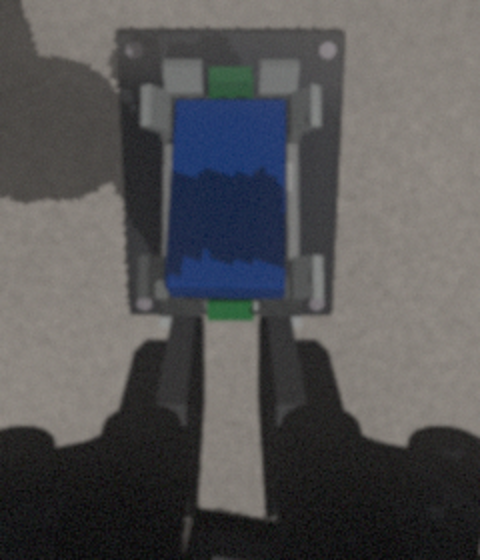

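Blue is lying flat between the catches, with its face seen at crop columns 170–285 and rows 98–297. I'll press it with shut fingers along the shaft axis.

```bash
cat >> h.py <<'E'
h_=np.array([np.cos(MY),np.sin(MY),0])
def press(z,off=11):
    p=magw(0,0,z)-off*h_;go(*p,15.93)
def zc(off=11):
    s=sensors.read_state();m=MR.T@(s["eef_pos"]+off*h_-O);print("contact edge in mag",m.round(1),"F mag",(MR.T@s["force"]).round(1),"w",s["width"])
E
python3 -c "
from h import *
press(36)"
```

```text
go [ 2.34 -0.11  8.34] turn 0.1 yaw -164.0 q7 1.52
```

```bash
python3 -m inch '[[[2.3,0,2,0],[2.3,-0.1,5,0],[2.3,-0.1,7.5,0],[2.3,-0.1,8.3,0],[2.3,-0.1,8.3,0],[2.3,-0.1,8.3,0]]]' 0; python3 -c "
from h import *
zc()"; python3 -m inch '[[[-0.17,0,0.36,0],[-0.34,0,0.72,0],[-0.5,0,1.09,0],[-0.5,0,1.09,0]]]'; python3 -c "
from h import *
zc()"
```

```text
clock: 7.77
eef_pos: [627.8, 175.4, 139.1]
tool_rot: [3.142, -0.0, -2.862]
force: [-0.0, 0.2, 0.3]
width: 0.4
gripper_force: 0.0
contact edge in mag [-3.2  0.1 33.6] F mag [0.2 0.2 0.3] w 0.423708093352393
clock: 8.1
eef_pos: [632.7, 176.9, 128.2]
tool_rot: [3.141, 0.0, -2.862]
force: [-0.1, -0.3, -0.0]
width: -0.3
gripper_force: 0.0
contact edge in mag [-3.2  0.1 21.6] F mag [-0.1 -0.2  0. ] w -0.2647444937555881
```

```bash
python3 -m inch '[[[-0.54,0,-0.25,0],[-0.6,0,-0.1,0],[-0.71,0,0.1,0],[-0.71,0,0.1,0]]]'; python3 -c "
from h import *
zc()"; python3 -m inch '[[[-0.15,0,0.33,0],[-0.17,0,0.36,0],[-0.17,0,0.36,0]]]' ; python3 -c "
from h import *
zc()";  python3 -m inch '[[[-0.15,0,0.33,0],[-0.17,0,0.36,0],[-0.17,0,0.36,0]]]' ; python3 -c "
from h import *
zc()"
```

```text
clock: 8.43
eef_pos: [639.5, 179.1, 127.8]
tool_rot: [3.141, 0.001, -2.861]
force: [-1.9, 0.3, 4.7]
width: 0.2
gripper_force: 2.2
contact edge in mag [ 3.1  0.4 18.2] F mag [0.4 0.8 5. ] w 0.22723973407924944
clock: 8.68
eef_pos: [641.1, 179.5, 124.3]
tool_rot: [3.141, 0.001, -2.861]
force: [-1.9, -0.3, 3.8]
width: -0.1
gripper_force: 2.5
contact edge in mag [ 3.1  0.3 14.3] F mag [-0.1  0.2  4.2] w -0.050443852931546324
clock: 8.93
eef_pos: [642.8, 179.8, 120.4]
tool_rot: [3.141, 0.001, -2.862]
force: [-2.9, 0.2, 3.2]
width: 0.3
gripper_force: 1.7
contact edge in mag [ 3.   0.2 10.1] F mag [-1.1  1.   4. ] w 0.25084871801501785
```

```bash
cat >> h.py <<'E'
def ends(col,name=None,**k):
    """rows of the near / far edge of the face seen in the wrist view near mag y=±15, and the mag z they mean if x=∓35"""
    if name: c=cam("wrist");i=get_image("wrist");cv2.imwrite(f"pics/{name}.png",i)
    m=mask(i,col,**k);zs=np.arange(-30,45,.5)
    for X in(-35,35):
        for Y in(-15,-10,10,15):
            W=proj(c,[magw(X,Y,z) for z in zs]);W=W[(W[:,1]>0)&(W[:,1]<419)];o=[]
            u=int(np.median(W[:,0]));r=np.flatnonzero(m[:,u])
            if len(r):
                e=r.min() if X<0 else r.max();zz=zs[np.argmin(abs(proj(c,[magw(X,Y,z) for z in zs])[:,1]-e))]
                print(X,Y,"col",u,"row",e,"z",zz)
E
python3 -c "
from h import *
ends('blue','w5',v=25)"
```

```text
-35 -15 col 244 row 213 z 6.5
-35 -10 col 255 row 213 z 7.0
-35 10 col 298 row 213 z 7.0
-35 15 col 309 row 213 z 7.0
35 -15 col 242 row 276 z -30.0
35 -10 col 253 row 271 z -30.0
35 10 col 299 row 270 z -30.0
35 15 col 311 row 353 z -25.0
```

```bash
python3 -m inch '[[[-0.15,0,0.33,0],[-0.3,0,0.64,0],[-0.3,0,0.64,0]]]' ; python3 -c "
from h import *
zc()"; python3 -m inch '[[[-0.15,0,0.33,0],[-0.17,0,0.36,0],[-0.17,0,0.36,0]]]' ; python3 -c "
from h import *
zc();ends('blue','w6',v=25)"
```

```text
clock: 9.23
eef_pos: [645.9, 180.7, 113.3]
tool_rot: [3.141, 0.001, -2.861]
force: [-1.1, 1.5, 4.0]
width: 0.1
gripper_force: 1.5
contact edge in mag [2.9 0.2 2.3] F mag [1.1 1.8 3.9] w 0.1229414741562006
clock: 9.48
eef_pos: [647.3, 181.1, 110.0]
tool_rot: [3.141, 0.0, -2.862]
force: [-0.5, 0.1, 4.5]
width: -0.2
gripper_force: 1.6
contact edge in mag [ 2.9  0.2 -1.4] F mag [1.5 0.3 4.3] w -0.1872238135178322
-35 -15 col 242 row 213 z -3.5
-35 -10 col 253 row 213 z -3.5
-35 10 col 300 row 213 z -3.5
-35 15 col 311 row 213 z -3.5
35 -15 col 240 row 285 z -30.0
35 -10 col 252 row 270 z -30.0
35 10 col 301 row 270 z -30.0
35 15 col 313 row 298 z -30.0
```

```bash
python3 -m inch '[[[-0.1,0,0.2,0],[-0.19,0,0.4,0],[-0.19,0,0.4,0],[-0.19,0,0.4,0]]]' ; python3 -c "
from h import *
zc();ends('blue','w7',v=25)"
```

```text
clock: 9.87
eef_pos: [649.1, 181.6, 106.2]
tool_rot: [3.141, 0.0, -2.862]
force: [-1.1, 0.8, 3.7]
width: -0.3
gripper_force: 1.8
contact edge in mag [ 2.9  0.2 -5.6] F mag [0.8 1.  3.7] w -0.3321920292238693
-35 -15 col 241 row 213 z -7.5
-35 -10 col 253 row 213 z -7.5
-35 10 col 300 row 213 z -7.5
-35 15 col 312 row 214 z -11.5
35 -15 col 239 row 288 z -30.0
35 -10 col 252 row 344 z -30.0
35 10 col 301 row 269 z -30.0
35 15 col 314 row 383 z 4.5
```

```bash
python3 -m inch '[[[0.8,0,-1.8,0],[2.2,0,-4.8,0],[2.2,0,-8.5,0],[2.2,0,-11,0],[2.2,0,-11,0]]]'; python3 - <<'E'
from h import *
i,r=wl("blue","w8",z=105,lo=40,v=25)
j=get_image("side");cv2.imwrite("pics/s8.png",j)
cv2.imwrite("pics/w8c.png",np.hstack([cv2.resize(i[100:300,180:380],(500,500)),cv2.resize(j[155:215,275:345],(290,250),interpolation=2)[:,:].repeat(2,0)[:500]]))
ends('blue','w8b',v=25)
E
```

```text
clock: 10.33
eef_pos: [631.1, 175.6, 222.1]
tool_rot: [-3.141, 0.01, -2.862]
force: [1.2, 0.9, 0.7]
width: 0.2
gripper_force: 0.0
[631.1 175.6 222.1] 0.058
[(655.2, 182.2, 16.0, 68, 41)]
-35 -15 col 256 row 194 z -4.0
-35 -10 col 263 row 194 z -3.5
-35 10 col 290 row 194 z -3.5
-35 15 col 297 row 194 z -3.5
35 -15 col 255 row 270 z -30.0
35 -10 col 263 row 258 z -30.0
35 10 col 291 row 262 z -30.0
35 15 col 298 row 282 z -30.0
```

View pics/w8c.png

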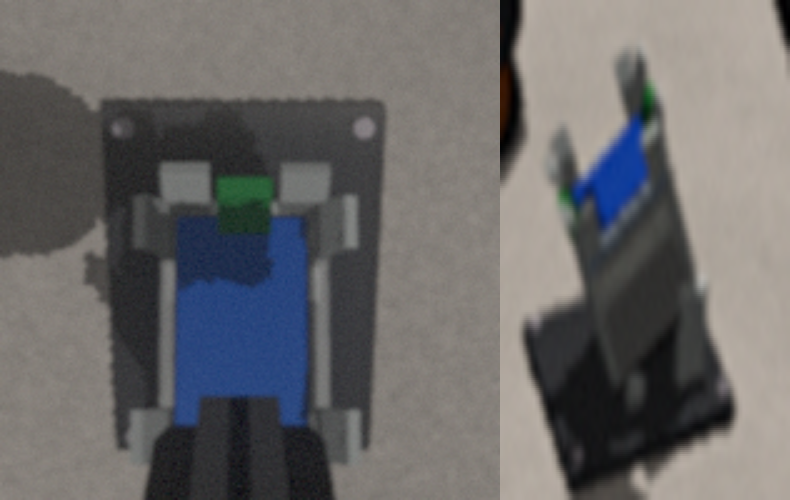

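The wrist view shows the low catch out and over the blue blank (catch at crop (245,205), blank edge at row 215). The shut fingers hide the high end, so I back off to check it.

```bash
python3 -m inch '[[[-2,0,-3.5,0],[-4,0,-7,0],[-4,0,-7,0],[-4,0,-7,0]]]' 6; python3 - <<'E'
from h import *
i,r=wl("blue","w9",z=105,lo=40,v=25)
ends('blue','w9b',v=25)
m=mask(i,'green',s=90,v=25)
n,l,st,ce=cv2.connectedComponentsWithStats(m)
print([(st[j].tolist(),ce[j].round(1)) for j in range(1,n) if st[j,4]>25 and 200<ce[j][0]<350])
c=cam("wrist");print(proj(c,[magw(x,0,z) for x,z in((-30,0),(-38.7,15),(30,0),(38.7,15),(35,0),(35,-10))]).round().tolist())
E
```

```text
clock: 10.82
eef_pos: [667.5, 186.6, 286.2]
tool_rot: [-3.141, 0.002, -2.862]
force: [-0.4, 0.2, -0.8]
width: 48.2
gripper_force: 0.0
[667.5 186.6 286.2] 0.095
[(657.4, 183.7, 15.0, 69, 40)]
-35 -15 col 259 row 135 z -8.5
-35 -10 col 264 row 133 z -3.0
-35 10 col 287 row 134 z -5.5
-35 15 col 293 row 133 z -3.0
35 -15 col 258 row 207 z 16.5
35 -10 col 264 row 207 z 16.5
35 10 col 288 row 208 z 10.5
35 15 col 294 row 207 z 16.5
[([267, 205, 20, 11, 176], array([276.3, 210.6]))]
[[276.0, 139.0], [276.0, 123.0], [276.0, 206.0], [276.0, 213.0], [276.0, 211.0], [276.0, 213.0]]
```

Both catch noses now sit over the blue blank: the high catch is visible from row 205, against 206 predicted for "out". Blue is in, so next is yellow.

```bash
python3 -c "
from h import *
go(458.4,-97.8,170,-34.7)"
```

```text
go [ 27.68 -21.56  11.36] turn 50.7 yaw -164.0 q7 1.52
```

```bash
python3 -m inch '[[[3,-2.3,0.5,6.5],[6,-4.6,1,13],[9,-6.9,2,19.5],[12,-9.2,3,26],[15,-11.5,4,32.5],[18,-13.8,5,39],[21,-16.1,7,45.5],[24,-18.5,9,50.7]]]' 8.5; python3 -m inch '[[[0,0,0,0]]]'; python3 -c "
from h import *
go(458.4,-97.8,170,-34.7)"
```

```text
clock: 11.58
eef_pos: [484.8, -56.8, 195.9]
tool_rot: [-3.14, -0.002, 2.531]
force: [0.2, -1.0, -0.3]
width: 85.0
gripper_force: 0.0
clock: 11.67
eef_pos: [478.0, -62.1, 193.3]
tool_rot: [-3.13, -0.011, 2.524]
force: [-0.8, -0.3, 0.6]
width: 85.2
gripper_force: 0.0
go [-0.48 -4.05  2.33] turn -0.7 yaw 144.6 q7 1.16
```

```bash
python3 -m inch '[[[-0.2,-2,1,-0.7],[-0.4,-4,2.3,-0.7],[-0.4,-4,2.3,-0.7],[-0.4,-4,2.3,-0.7]]]'; python3 -c "
from h import *
i,r=wl('yellow','w10')
go(r[0][0],r[0][1],6,r[0][2])"
```

```text
clock: 12.0
eef_pos: [466.0, -91.4, 173.0]
tool_rot: [-3.139, -0.004, 2.547]
force: [-0.0, 0.1, -0.1]
width: 85.2
gripper_force: 0.0
[466.  -91.4 173. ] 0.005
[(459.9, -97.2, -33.7, 69, 40)]
go [ 0.25 -0.97 16.76] turn -0.3 yaw 146.0 q7 1.26
```

```bash
python3 -m inch '[[[0.2,-0.5,3.8,-0.3],[0.35,-0.97,7.6,-0.3],[0.35,-0.97,11.4,-0.3],[0.35,-0.97,14.5,-0.3],[0.35,-0.97,16.2,-0.3],[0.35,-0.97,16.8,-0.3],[0.35,-0.97,16.8,-0.3],[0.35,-0.97,16.8,-0.3]]]'; python3 -m inch '[[[0,0,0,0],[0,0,0,0],[0,0,0,0],[0,0,0,0],[0,0,0,0],[0,0,0,0]]]' 0;python3 -m inch '[[[0,0,-3,0],[0,0,-7,0],[0,0,-11,0],[0,0,-15,0],[0,0,-18,0],[0,0,-18,0]]]'; python3 - <<'E'
from h import *
p=magw(6.5,0,34);print(p);go(p[0],p[1],180,15.93)
E
```

```text
clock: 12.72
eef_pos: [460.2, -95.5, 5.3]
tool_rot: [-3.141, -0.002, 2.556]
force: [0.8, 0.1, 0.2]
width: 85.0
gripper_force: 0.0
clock: 13.22
eef_pos: [460.7, -96.9, 7.4]
tool_rot: [3.14, 0.001, 2.554]
force: [-0.2, -0.1, 6.6]
width: 38.1
gripper_force: 60.2
clock: 13.72
eef_pos: [463.4, -98.3, 191.9]
tool_rot: [3.137, 0.009, 2.554]
force: [0.1, 0.2, -0.8]
width: 37.9
gripper_force: 60.9
[646.74755492 180.77309926 143.56148346]
go [ 0.22 33.39  1.19] turn -49.6 yaw 146.3 q7 1.58
```

```bash
python3 -m inch '[[[0,4,0,-6],[0,8,0,-12],[0,12,0,-18],[0,16,0.2,-24],[0,20,0.4,-31],[0.1,24,0.6,-38],[0.1,28,0.9,-45],[0.2,32,1.2,-49.6]]]';python3 -m inch '[[[0,0,0,0],[0,0,0,0]]]'; python3 - <<'E'
from h import *
p=magw(6.5,0,34);go(p[0],p[1],180,15.93)
E
```

```text
clock: 14.38
eef_pos: [636.4, 172.0, 174.1]
tool_rot: [3.141, -0.0, -2.858]
force: [1.0, -0.7, -0.6]
width: 37.9
gripper_force: 60.8
clock: 14.55
eef_pos: [635.6, 173.4, 173.1]
tool_rot: [3.14, -0.001, -2.859]
force: [-0.1, -0.7, -0.2]
width: 37.8
gripper_force: 60.8
go [-1.27  0.39 -0.69] turn 0.2 yaw -163.8 q7 1.77
```

```bash
python3 -m inch '[[[-0.6,0.2,-0.6,0.2],[-1.2,0.4,-0.6,0.2],[-1.2,0.4,-0.6,0.2],[-1.2,0.4,-0.6,0.2]]]'; python3 - <<'E'
from h import *
e=sensors.read_state()["eef_pos"]
i,r=wl("yellow","w11",z=e[2]+9,lo=40,v=25)
c=cam("wrist");m=mask(i,'yellow',v=40);r_=np.flatnonzero(m[:,276]);print(r_.min(),r_.max(),[np.flatnonzero(m[q])[[0,-1]] for q in(260,300)])
p=magw(6.5,0,34);go(p[0],p[1],141,15.93)
E
```

```text
clock: 14.88
eef_pos: [646.7, 176.8, 180.9]
tool_rot: [-3.141, 0.001, -2.868]
force: [-0.1, 0.7, -0.2]
width: 37.9
gripper_force: 60.8
[646.7 176.8 180.9] 0.015
[(644.4, 175.3, 15.6, 72, 40)]
195 354 [array([227, 323]), array([230, 322])]
go [-0.15  0.37  3.97] turn -0.3 yaw -164.3 q7 1.76
```

```bash
python3 -m inch '[[[-0.25,0.42,1,-0.3],[-0.25,0.42,2,-0.3],[-0.25,0.42,3,-0.3],[-0.25,0.42,3.5,-0.3],[-0.25,0.42,3.9,-0.3],[-0.25,0.42,3.9,-0.3],[-0.25,0.42,3.9,-0.3]]]'; python3 -m inch '[[[0,0,0,0],[0,0,0,0],[0,0,0,0],[0,0,0,0],[0,0,0,0]]]' 6; python3 -m inch '[[[0,0,-2,0],[0,0,-5,0],[0,0,-8,0],[0,0,-8,0],[0,0,-8,0]]]' 0; python3 - <<'E'
from h import *
i,r=wl("yellow","w12",z=125,lo=40,v=25)
ends('yellow','w12b',v=40)
press(36,5)
E
```

```text
clock: 15.52
eef_pos: [644.9, 182.4, 141.4]
tool_rot: [3.14, -0.005, -2.861]
force: [-9.3, -0.7, 11.8]
width: 38.1
gripper_force: 73.8
clock: 15.93
eef_pos: [647.6, 182.2, 140.9]
tool_rot: [-3.141, -0.001, -2.862]
force: [-0.6, -0.4, 0.1]
width: 60.0
gripper_force: 0.0
clock: 16.35
eef_pos: [649.0, 182.5, 223.5]
tool_rot: [-3.142, 0.004, -2.862]
force: [-0.3, 0.4, 0.1]
width: 0.5
gripper_force: 0.0
[649.  182.5 223.5] 0.05
[(652.4, 183.5, 16.0, 74, 44)]
-35 -15 col 253 row 162 z 7.5
-35 -10 col 260 row 162 z 7.5
-35 10 col 288 row 162 z 7.5
-35 15 col 295 row 162 z 7.5
35 -15 col 253 row 263 z 44.5
35 -10 col 260 row 259 z -30.0
35 10 col 288 row 258 z -30.0
35 15 col 295 row 262 z 44.5
go [ 1.25 -0.14  7.8 ] turn 0.1 yaw -164.0 q7 1.75
```

```bash
python3 -c "
from h import *
p=magw(3,0.2,24)-11*h_;go(*p,15.93)"
```

```text
go [ 1.07 -0.12  8.76] turn 0.1 yaw -164.0 q7 1.75
```

```bash
python3 -m inch '[[[1.5,0,2,0],[1.5,-0.1,5,0],[1.5,-0.1,7.5,0],[1.3,-0.1,8.2,0],[1.07,-0.1,8.7,0],[1.07,-0.1,8.7,0]]]'; python3 -c "
from h import *
zc()";for k in 1 2; do python3 -m inch '[[[-0.15,0,0.33,0],[-0.3,0,0.64,0],[-0.3,0,0.64,0]]]' ; python3 -c "
from h import *
zc()"; done;  python3 -m inch '[[[-0.15,0,0.33,0],[-0.3,0,0.64,0],[-0.3,0,0.64,0]]]' ; python3 -c "
from h import *
zc();ends('yellow','w13',v=40)"
```

```text
clock: 16.95
eef_pos: [636.9, 178.2, 133.1]
tool_rot: [-3.142, -0.003, -2.862]
force: [-1.0, 0.0, 0.9]
width: 0.1
gripper_force: 0.0
contact edge in mag [ 2.8  0.3 24.2] F mag [-0.5  0.3  1.2] w 0.06156988054229593
clock: 17.2
eef_pos: [638.9, 178.6, 128.9]
tool_rot: [3.141, -0.004, -2.862]
force: [-6.2, -2.3, 2.1]
width: 0.3
gripper_force: 3.7
contact edge in mag [ 2.9  0.1 19.5] F mag [-5.1 -0.5  4.7] w 0.3394648578065897
clock: 17.45
eef_pos: [641.0, 179.2, 122.4]
tool_rot: [3.141, -0.006, -2.862]
force: [-8.2, -2.8, 4.0]
width: -0.1
gripper_force: 4.6
contact edge in mag [ 2.1  0.1 12.7] F mag [-6.2 -0.4  7.3] w -0.0665671719086636
clock: 17.7
eef_pos: [643.9, 180.0, 115.9]
tool_rot: [3.141, -0.006, -2.862]
force: [-8.0, -2.4, 4.0]
width: -0.2
gripper_force: 4.4
contact edge in mag [2.1 0.  5.5] F mag [-5.9 -0.1  7.2] w -0.24777586821340908
-35 -15 col 244 row 231 z -30.0
-35 -10 col 255 row 230 z -30.0
-35 10 col 299 row 230 z -30.0
-35 15 col 310 row 230 z -30.0
35 -15 col 241 row 280 z -30.0
35 -10 col 253 row 268 z -30.0
35 10 col 301 row 269 z -30.0
35 15 col 312 row 292 z -30.0
```

The near edge sits at row 230 (blue was 213) and there is a sideways force, so yellow has tilted. I back off to look.

```bash
python3 -m inch '[[[0.8,0,-1.8,0],[2.2,0,-4.8,0],[4,0,-8.5,0],[4,0,-12,0],[4,0,-14,0],[4,0,-14,0]]]'; python3 - <<'E'
from h import *
i,r=wl("yellow","w14",z=125,lo=40,v=25)
j=get_image("side");cv2.imwrite("pics/s14.png",j)
cv2.imwrite("pics/w14c.png",np.hstack([cv2.resize(i[100:350,160:400],(480,500)),cv2.resize(j[150:215,275:340],(320,320),interpolation=2).repeat(2,0)[:500]]))
E
```

```text
clock: 18.25
eef_pos: [612.2, 170.4, 262.9]
tool_rot: [3.141, 0.014, -2.862]
force: [0.4, 0.4, -0.3]
width: 0.3
gripper_force: 0.0
[612.2 170.4 262.9] 0.064
[(648.1, 183.2, 15.0, 66, 42)]
```

View pics/w14c.png

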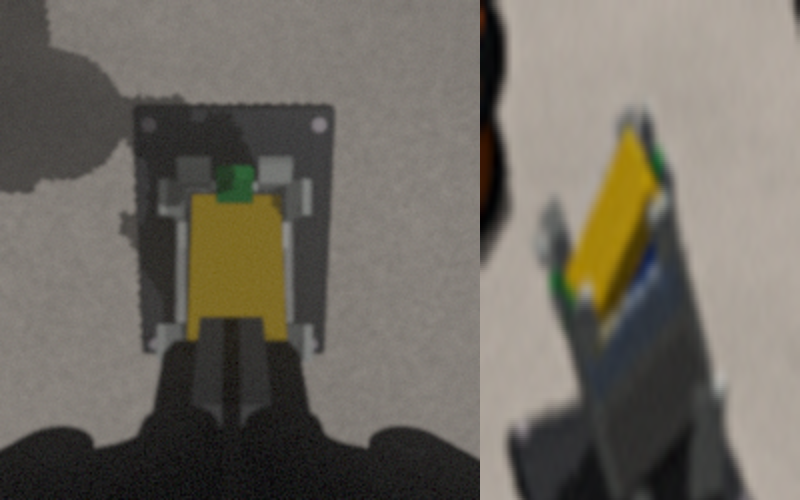

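Yellow's low end is under the low catch (near edge at crop row 195, catch over it), but its high end is still up on the high catch. Blue lies flat below. I'll press nearer the high end to bring it down.

```bash
python3 -c "
from h import *
p=magw(18,0,38)-5*h_;go(*p,15.93)"
```

```text
go [-4.27 -0.02 10.56] turn 0.1 yaw -164.0 q7 1.74
```

```bash
python3 -m inch '[[[-2,0,3,0],[-3.5,0,6.5,0],[-4.2,0,9.5,0],[-4.27,0,10.5,0],[-4.27,0,10.5,0],[-4.27,0,10.5,0]]]'; python3 -c "
from h import *
zc(5)";for k in 1 2 3; do python3 -m inch '[[[-0.15,0,0.33,0],[-0.3,0,0.64,0],[-0.3,0,0.64,0]]]' ; python3 -c "
from h import *
zc(5)"; done
```

```text
clock: 18.85
eef_pos: [648.5, 181.2, 150.1]
tool_rot: [-3.141, -0.001, -2.862]
force: [-0.2, -0.2, 0.2]
width: 0.1
gripper_force: 0.0
contact edge in mag [15.5 -0.1 37. ] F mag [-0.2 -0.2  0.3] w 0.1211226067031848
clock: 19.1
eef_pos: [652.4, 182.7, 145.0]
tool_rot: [3.141, 0.002, -2.862]
force: [-0.3, -0.6, -0.2]
width: 0.0
gripper_force: 0.0
contact edge in mag [17.   0.3 30.7] F mag [-0.5 -0.5 -0. ] w 0.03191530329648766
clock: 19.35
eef_pos: [654.8, 183.4, 137.4]
tool_rot: [3.141, 0.0, -2.862]
force: [-0.3, 0.3, -0.4]
width: 0.2
gripper_force: 0.2
contact edge in mag [16.1  0.4 22.7] F mag [-0.4  0.3 -0.3] w 0.21921625849690593
clock: 19.6
eef_pos: [657.8, 184.2, 130.8]
tool_rot: [3.142, 0.0, -2.862]
force: [0.5, -0.1, 0.2]
width: 0.0
gripper_force: 0.0
contact edge in mag [16.1  0.3 15.4] F mag [ 0.5 -0.2  0. ] w 0.0005407744605405181
```

```bash
for k in 1 2 ; do python3 -m inch '[[[-0.15,0,0.33,0],[-0.3,0,0.64,0],[-0.3,0,0.64,0]]]' ; python3 -c "
from h import *
zc(5)"; done; python3 -c "
from h import *
ends('yellow','w15',v=40)"
```

```text
clock: 19.85
eef_pos: [660.4, 185.0, 123.8]
tool_rot: [-3.142, -0.001, -2.862]
force: [0.0, 0.2, -0.3]
width: -0.4
gripper_force: 0.0
contact edge in mag [15.7  0.3  7.9] F mag [-0.   0.2 -0.3] w -0.3553862194530521
clock: 20.1
eef_pos: [663.6, 185.9, 117.9]
tool_rot: [-3.142, 0.0, -2.862]
force: [-0.9, -1.1, 4.3]
width: -0.0
gripper_force: 2.1
contact edge in mag [16.1  0.3  1.2] F mag [ 0.7 -0.8  4.4] w -0.04461449851659521
-35 -15 col 242 row 175 z -6.5
-35 -10 col 254 row 174 z -4.5
-35 10 col 299 row 175 z -6.5
-35 15 col 310 row 174 z -4.5
35 -15 col 240 row 283 z -30.0
35 -10 col 252 row 270 z -30.0
35 10 col 300 row 269 z -30.0
35 15 col 313 row 299 z -30.0
```

```bash
for k in 1 2 ; do python3 -m inch '[[[-0.1,0,0.2,0],[-0.19,0,0.4,0],[-0.19,0,0.4,0]]]' ; python3 -c "
from h import *
zc(5)"; done; python3 -c "
from h import *
ends('yellow','w16',v=40)"
```

```text
clock: 20.4
eef_pos: [665.3, 186.4, 114.1]
tool_rot: [-3.142, 0.0, -2.862]
force: [-0.8, -0.1, 4.7]
width: 0.1
gripper_force: 2.3
contact edge in mag [16.1  0.3 -3. ] F mag [1.3 0.2 4.6] w 0.1416908275143415
clock: 20.65
eef_pos: [667.1, 186.9, 110.0]
tool_rot: [-3.142, 0.0, -2.862]
force: [-0.5, 0.3, 4.9]
width: -0.2
gripper_force: 2.4
contact edge in mag [16.1  0.3 -7.5] F mag [1.7 0.5 4.6] w -0.23654526032552578
-35 -15 col 240 row 174 z -13.5
-35 -10 col 252 row 174 z -13.5
-35 10 col 300 row 174 z -13.5
-35 15 col 312 row 175 z -15.5
35 -15 col 238 row 296 z -30.0
35 -10 col 251 row 270 z -30.0
35 10 col 302 row 270 z -30.0
35 15 col 315 row 305 z -30.0
```

```bash
python3 -m inch '[[[0.8,0,-1.8,0],[1.2,0,-4.8,0],[1.2,0,-8.5,0],[0.8,0,-12,0],[0.3,0,-15.5,0],[0,0,-17.6,0],[0,0,-17.6,0],[0,0,-17.6,0]]]' 6; python3 - <<'E'
from h import *
i,r=wl("yellow","w17",z=110,lo=40,v=40)
ends('yellow','w17b',v=40)
m=mask(i,'green',s=90,v=25)
n,l,st,ce=cv2.connectedComponentsWithStats(m)
print([(st[j].tolist(),ce[j].round(1)) for j in range(1,n) if st[j,4]>10 and 200<ce[j][0]<350])
c=cam("wrist");print(proj(c,[magw(x,0,z) for x,z in((-30,0),(-38.7,15),(30,0),(38.7,15),(35,0),(35,-10))]).round().tolist())
mb=mask(i,'blue',v=25);print("blue px",mb[100:240,230:320].sum())
E
```

```text
clock: 21.37
eef_pos: [667.6, 187.0, 287.0]
tool_rot: [3.142, 0.002, -2.862]
force: [-0.4, -0.1, -0.8]
width: 60.3
gripper_force: 0.0
[667.6 187.  287. ] 0.057
[(657.0, 184.8, 16.0, 68, 40)]
-35 -15 col 258 row 132 z -4.0
-35 -10 col 264 row 132 z -4.0
-35 10 col 287 row 132 z -4.0
-35 15 col 292 row 132 z -4.0
35 -15 col 257 row 206 z 12.5
35 -10 col 263 row 206 z 12.5
35 10 col 287 row 208 z 0.0
35 15 col 293 row 206 z 12.5
[([267, 204, 19, 11, 168], array([276. , 209.7]))]
[[276.0, 137.0], [276.0, 121.0], [275.0, 204.0], [276.0, 211.0], [275.0, 209.0], [275.0, 211.0]]
blue px 0
```

Yellow's seated signature now matches blue's, with near row 132, far row 206 and the high catch at 204–215. Now red.

```bash
python3 -c "
from h import *
go(658.2,-142.4,170,-45.7)"
```

```text
go [  9.84 -31.42  11.44] turn 61.7 yaw -164.0 q7 1.72
```

```bash
python3 -m inch '[[[1.1,-3.5,0.5,7],[2.2,-7,1,14],[3.3,-10.5,2,21],[4.4,-14,3,28],[5.5,-17.5,4.5,35],[6.6,-21,6,42],[7.7,-24.5,8,49],[8.8,-28,10,56]]]' 8.5; python3 -m inch '[[[0,0,0,0],[0,0,0,0]]]'; python3 -c "
from h import *
go(658.2,-142.4,170,-45.7)"
```

```text
clock: 22.13
eef_pos: [658.4, -107.8, 184.0]
tool_rot: [-3.14, -0.002, 2.438]
force: [0.8, 0.6, -0.1]
width: 85.1
gripper_force: 0.0
clock: 22.3
eef_pos: [656.9, -109.6, 183.1]
tool_rot: [-3.136, -0.004, 2.439]
force: [0.4, 0.3, 0.6]
width: 85.2
gripper_force: 0.0
go [-2.22 -2.42  1.31] turn 5.4 yaw 139.7 q7 1.38
```

```bash
python3 -m inch '[[[-1.1,-1.2,0.6,5.4],[-2.2,-2.4,1.3,5.4],[-2.2,-2.4,1.3,5.4],[-2.2,-2.4,1.3,5.4]]]'; python3 -c "
from h import *
i,r=wl('red','w18')
for q in r: go(q[0],q[1],6,q[2])"
```

```text
clock: 22.63
eef_pos: [660.8, -137.8, 172.6]
tool_rot: [-3.141, -0.002, 2.351]
force: [-0.1, 0.8, 0.1]
width: 85.0
gripper_force: 0.0
[ 660.8 -137.8  172.6] 0.004
[(660.1, -142.4, -45.5, 70, 39)]
go [-0.31 -0.47 16.7 ] turn 0.3 yaw 134.8 q7 1.35
```

```bash
python3 -m inch '[[[-0.1,-0.2,3.8,0.3],[-0.2,-0.4,7.6,0.3],[-0.2,-0.45,11.4,0.3],[-0.2,-0.45,14.5,0.3],[-0.2,-0.45,16.2,0.3],[-0.2,-0.45,16.8,0.3],[-0.2,-0.45,16.8,0.3],[-0.2,-0.45,16.8,0.3]]]'; python3 -m inch '[[[0,0,0,0],[0,0,0,0],[0,0,0,0],[0,0,0,0],[0,0,0,0],[0,0,0,0]]]' 0;python3 -m inch '[[[0,0,-3,0],[0,0,-7,0],[0,0,-11,0],[0,0,-15,0],[0,0,-18,0],[0,0,-18,0]]]'; python3 - <<'E'
from h import *
p=magw(6.5,0,34);print(p);go(p[0],p[1],180,15.93)
E
```

```text
clock: 23.35
eef_pos: [660.5, -142.6, 6.5]
tool_rot: [3.14, 0.001, 2.346]
force: [-0.6, -0.0, 0.4]
width: 84.8
gripper_force: 0.0
clock: 23.85
eef_pos: [660.4, -143.7, 6.9]
tool_rot: [3.14, 0.002, 2.345]
force: [-1.5, 1.0, 6.4]
width: 38.3
gripper_force: 61.0
clock: 24.35
eef_pos: [663.2, -145.6, 193.2]
tool_rot: [3.135, 0.011, 2.345]
force: [0.2, -1.3, -0.9]
width: 38.3
gripper_force: 60.6
[646.74755492 180.77309926 143.56148346]
go [24.49 21.63  1.32] turn -61.6 yaw 134.3 q7 1.34
```

```bash
python3 -m inch '[[[3,2.7,0,-7],[6,5.3,0,-14],[9,8,0,-21],[12,10.6,0.2,-28],[15,13.2,0.4,-35],[18,15.9,0.6,-42],[21,18.5,0.8,-49],[24,21.2,1,-56]]]';python3 -m inch '[[[0,0,0,-5.6],[0,0,0,-5.6],[0,0,0,-5.6]]]'; python3 - <<'E'
from h import *
p=magw(6.5,0,34);go(p[0],p[1],180,15.93)
E
```

```text
clock: 25.02
eef_pos: [642.4, 178.1, 175.0]
tool_rot: [3.141, -0.001, -2.955]
force: [0.1, 0.4, -1.3]
width: 38.3
gripper_force: 60.6
clock: 25.27
eef_pos: [642.9, 176.0, 174.9]
tool_rot: [-3.141, -0.001, -2.865]
force: [-0.3, -0.8, -0.1]
width: 38.1
gripper_force: 60.6
go [-0.5   0.36 -0.51] turn -0.1 yaw -164.2 q7 1.77
```

```bash
python3 -m inch '[[[-0.3,0.2,-0.5,0],[-0.5,0.36,-0.5,0],[-0.5,0.36,-0.5,0],[-0.5,0.36,-0.5,0]]]'; python3 - <<'E'
from h import *
e=sensors.read_state()["eef_pos"]
i,r=wl("red","w19",z=e[2]+9,lo=40,v=40)
m=mask(i,'red',v=40);r_=np.flatnonzero(m[:,276]);print(r_.min(),r_.max(),[np.flatnonzero(m[q])[[0,-1]] for q in(260,300)])
p=magw(6.5,0,34);go(p[0],p[1],141,15.93)
E
```

```text
clock: 25.6
eef_pos: [647.4, 180.5, 180.5]
tool_rot: [-3.141, 0.0, -2.865]
force: [-0.3, 0.7, -1.4]
width: 38.2
gripper_force: 60.6
[647.4 180.5 180.5] 0.01
[(645.5, 179.1, 15.8, 72, 40)]
196 355 [array([226, 324]), array([229, 321])]
go [0.04 0.04 3.94] turn -0.1 yaw -164.1 q7 1.76
```

```bash
python3 -m inch '[[[-0.06,0.1,1,0],[-0.06,0.1,2,0],[-0.06,0.1,3,0],[-0.06,0.1,3.5,0],[-0.06,0.1,3.9,0],[-0.06,0.1,3.9,0],[-0.06,0.1,3.9,0]]]'; python3 -m inch '[[[0,0,0,0],[0,0,0,0],[0,0,0,0],[0,0,0,0],[0,0,0,0]]]' 6; python3 -m inch '[[[0,0,-2,0],[0,0,-5,0],[0,0,-8,0],[0,0,-8,0],[0,0,-8,0]]]' 0; python3 - <<'E'
from h import *
i,r=wl("red","w20",z=125,lo=40,v=25)
ends('red','w20b',v=40)
p=magw(8,0,28)-11*h_;go(*p,15.93)
E
```

```text
clock: 26.23
eef_pos: [646.6, 182.0, 140.7]
tool_rot: [3.142, -0.002, -2.863]
force: [-2.6, -0.6, -1.4]
width: 38.1
gripper_force: 60.6
clock: 26.65
eef_pos: [647.8, 182.4, 141.8]
tool_rot: [3.142, 0.001, -2.863]
force: [0.3, -0.2, -0.9]
width: 60.1
gripper_force: 0.0
clock: 27.07
eef_pos: [648.9, 182.5, 223.8]
tool_rot: [3.142, 0.005, -2.863]
force: [-1.0, -0.7, 0.0]
width: 0.4
gripper_force: 0.0
[648.9 182.5 223.8] 0.05
[(647.1, 181.3, 15.9, 74, 41)]
-35 -15 col 253 row 153 z 31.0
-35 -10 col 260 row 153 z 31.0
-35 10 col 288 row 153 z 30.5
-35 15 col 295 row 153 z 30.5
35 -15 col 253 row 256 z -30.0
35 -10 col 260 row 255 z -30.0
35 10 col 288 row 255 z -30.0
35 15 col 295 row 256 z -30.0
go [ 0.77 -0.15  8.21] turn 0.0 yaw -164.1 q7 1.74
```

```bash
python3 -m inch '[[[0.8,0,2,0],[0.8,-0.1,5,0],[0.8,-0.15,7.3,0],[0.77,-0.15,8.2,0],[0.77,-0.15,8.2,0],[0.77,-0.15,8.2,0]]]'; python3 -c "
from h import *
zc()";for k in 1 2; do python3 -m inch '[[[-0.15,0,0.33,0],[-0.3,0,0.64,0],[-0.3,0,0.64,0]]]' ; python3 -c "
from h import *
zc();ends('red','w21$k',v=40)"; done
```

```text
clock: 27.67
eef_pos: [640.3, 178.7, 138.9]
tool_rot: [-3.141, -0.001, -2.863]
force: [0.2, 0.3, 0.2]
width: -0.2
gripper_force: 0.0
contact edge in mag [ 8.4 -0.3 28. ] F mag [0.4 0.2 0.1] w -0.17904569220406866
clock: 27.92
eef_pos: [644.6, 179.9, 134.0]
tool_rot: [-3.141, 0.003, -2.863]
force: [0.2, -0.3, 1.0]
width: 0.0
gripper_force: 0.7
contact edge in mag [10.4 -0.3 21.6] F mag [ 0.5 -0.3  0.8] w 0.041377441772657175
-35 -15 col 247 row 191 z 35.5
-35 -10 col 257 row 191 z 35.5
-35 10 col 297 row 191 z 35.0
-35 15 col 307 row 191 z 35.0
35 -15 col 246 row 271 z -30.0
35 -10 col 256 row 269 z -30.0
35 10 col 299 row 270 z -30.0
35 15 col 309 row 280 z -30.0
clock: 28.22
eef_pos: [648.2, 180.8, 128.4]
tool_rot: [3.142, 0.005, -2.863]
force: [1.2, 0.4, 7.3]
width: -0.0
gripper_force: 3.4
contact edge in mag [11.3 -0.3 15.1] F mag [4.2 0.  6.1] w -0.04451070488523149
-35 -15 col 246 row 190 z 26.0
-35 -10 col 257 row 190 z 26.0
-35 10 col 298 row 189 z 28.0
-35 15 col 309 row 190 z 26.0
35 -15 col 245 row 272 z -30.0
35 -10 col 256 row 269 z -30.0
35 10 col 300 row 270 z -30.0
35 15 col 311 row 286 z -30.0
```

```bash
python3 -m inch '[[[0.34,0,-0.9,0],[1.25,0.03,-0.6,0],[1.25,0.03,-0.4,0],[1.25,0.03,-0.4,0]]]'; python3 -c "
from h import *
zc()";for k in 1 2; do python3 -m inch '[[[-0.15,0,0.33,0],[-0.3,0,0.64,0],[-0.3,0,0.64,0]]]' ; python3 -c "
from h import *
zc();ends('red','w22$k',v=40)" | head -3; done
```

```text
clock: 28.6
eef_pos: [632.9, 177.0, 131.1]
tool_rot: [3.141, -0.002, -2.863]
force: [-3.0, -0.4, 5.6]
width: 0.1
gripper_force: 3.0
contact edge in mag [-1.9  0.1 24.1] F mag [-0.4  0.5  6.3] w 0.08674093197755033
clock: 28.85
eef_pos: [636.5, 177.9, 124.6]
tool_rot: [3.141, -0.002, -2.863]
force: [-2.2, -1.2, 5.6]
width: 0.4
gripper_force: 3.0
contact edge in mag [-1.2  0.1 16.6] F mag [ 0.2 -0.5  6.1] w 0.38486997263599404
-35 -15 col 245 row 222 z 14.0
-35 -10 col 256 row 222 z 14.0
clock: 29.15
eef_pos: [638.7, 178.6, 117.5]
tool_rot: [3.141, -0.003, -2.863]
force: [-2.9, -1.1, 3.8]
width: 0.2
gripper_force: 2.3
contact edge in mag [-2.1  0.1  9.2] F mag [-1.2 -0.3  4.7] w 0.16941853504857346
-35 -15 col 244 row 222 z 16.0
-35 -10 col 255 row 222 z 16.0
```

```bash
for k in 3 4; do python3 -m inch '[[[-0.15,0,0.33,0],[-0.25,0,0.54,0],[-0.25,0,0.54,0]]]' ; python3 -c "
from h import *
zc();ends('red','w22$k',v=40)" | head -3; done
```

```text
clock: 29.45
eef_pos: [641.4, 179.3, 111.8]
tool_rot: [3.142, -0.002, -2.863]
force: [-4.9, -1.1, 3.5]
width: 0.0
gripper_force: 2.5
contact edge in mag [-2.   0.   2.9] F mag [-3.   0.3  5.2] w 0.015776507470244873
-35 -15 col 243 row 222 z 7.5
-35 -10 col 254 row 222 z 7.5
clock: 29.75
eef_pos: [644.2, 180.1, 106.4]
tool_rot: [-3.142, -0.001, -2.863]
force: [-5.2, -1.0, 2.9]
width: -0.2
gripper_force: 2.5
contact edge in mag [-1.6  0.1 -3.2] F mag [-3.6  0.5  4.9] w -0.2321357981756697
-35 -15 col 242 row 223 z -6.5
-35 -10 col 253 row 222 z -1.5
```

```bash
python3 -m inch '[[[0.9,0,-2,0],[1.5,0,-4,0],[1.5,0,-4,0],[1.5,0,-4,0]]]'; python3 -c "
from h import *
p=magw(16,0,20)-5*h_;go(*p,15.93)"
```

```text
clock: 30.13
eef_pos: [632.4, 176.8, 148.5]
tool_rot: [3.142, 0.006, -2.863]
force: [0.2, -0.1, -0.1]
width: 0.1
gripper_force: 0.0
go [-2.44 -0.02  1.36] turn 0.0 yaw -164.1 q7 1.78
```

```bash
python3 -m inch '[[[-1.3,0,0,0],[-2.4,0,0.6,0],[-2.44,0,1.3,0],[-2.44,0,1.3,0],[-2.44,0,1.3,0]]]'; python3 -c "
from h import *
zc(5)"; for k in 1 2 3; do python3 -m inch '[[[-0.15,0,0.33,0],[-0.25,0,0.54,0],[-0.25,0,0.54,0]]]' ; python3 -c "
from h import *
zc(5);ends('red','w23$k',v=40)" | head -3; done
```

```text
clock: 30.55
eef_pos: [652.6, 182.6, 132.4]
tool_rot: [3.142, -0.003, -2.863]
force: [-0.7, 0.0, 0.3]
width: -0.1
gripper_force: 0.0
contact edge in mag [11.8  0.2 19.2] F mag [-0.5  0.2  0.5] w -0.05746602244014922
clock: 30.8
eef_pos: [655.9, 183.5, 128.1]
tool_rot: [3.141, -0.001, -2.863]
force: [1.0, -0.7, 0.1]
width: -0.0
gripper_force: 0.0
contact edge in mag [13.1  0.1 13.9] F mag [ 0.8 -0.9 -0.3] w -0.014349361087865251
-35 -15 col 245 row 184 z -0.5
-35 -10 col 255 row 184 z -0.5
clock: 31.1
eef_pos: [658.4, 184.3, 122.7]
tool_rot: [3.142, -0.001, -2.863]
force: [0.0, -0.5, -0.3]
width: 0.0
gripper_force: 0.0
contact edge in mag [13.2  0.2  7.8] F mag [-0.2 -0.4 -0.2] w 0.02302639733512671
-35 -15 col 243 row 181 z 0.0
-35 -10 col 254 row 181 z 0.0
clock: 31.4
eef_pos: [661.1, 185.0, 117.4]
tool_rot: [-3.142, -0.0, -2.863]
force: [0.3, 0.6, -0.3]
width: -0.2
gripper_force: 0.0
contact edge in mag [13.5  0.1  1.8] F mag [ 0.3  0.5 -0.5] w -0.18867623317945356
-35 -15 col 243 row 178 z -0.5
-35 -10 col 254 row 178 z -0.5
```

```bash
for k in 4 5; do python3 -m inch '[[[-0.1,0,0.22,0],[-0.23,0,0.5,0],[-0.23,0,0.5,0]]]' ; python3 -c "
from h import *
zc(5);ends('red','w23$k',v=40)" | head -3; done; python3 -m inch '[[[0.8,0,-1.8,0],[1.2,0,-4.8,0],[1.2,0,-8.5,0],[0.8,0,-12,0],[0.3,0,-15.5,0],[0,0,-17.6,0],[0,0,-17.6,0],[0,0,-17.6,0]]]' 6; python3 - <<'E'
from h import *
i,r=wl("red","w24",z=110,lo=40,v=40)
ends('red','w24b',v=40)
m=mask(i,'green',s=90,v=25)
n,l,st,ce=cv2.connectedComponentsWithStats(m)
print([(st[j].tolist(),ce[j].round(1)) for j in range(1,n) if st[j,4]>10 and 200<ce[j][0]<350])
c=cam("wrist");print(proj(c,[magw(x,0,z) for x,z in((-30,0),(-38.7,15),(30,0),(38.7,15),(35,0),(35,-10))]).round().tolist())
print("others",mask(i,'blue',v=25)[100:240,230:320].sum(),mask(i,'yellow',v=40)[100:240,230:320].sum())
j=get_image("side");cv2.imwrite("pics/s24.png",j)
cv2.imwrite("pics/fin.png",np.hstack([cv2.resize(i[90:250,200:350],(470,500)),cv2.resize(j[150:215,275:340],(320,250),interpolation=2).repeat(2,0)]))
E
```

```text
clock: 31.7
eef_pos: [663.3, 185.5, 112.8]
tool_rot: [3.142, 0.0, -2.863]
force: [-1.2, -0.7, 5.7]
width: 0.1
gripper_force: 2.6
contact edge in mag [13.6  0.  -3.3] F mag [ 1.2 -0.3  5.7] w 0.08972065964224699
-35 -15 col 242 row 177 z -4.0
-35 -10 col 253 row 178 z -6.0
clock: 32.0
eef_pos: [665.5, 186.2, 107.8]
tool_rot: [3.142, 0.0, -2.863]
force: [-1.3, -0.7, 5.6]
width: -0.2
gripper_force: 2.8
contact edge in mag [13.6  0.1 -8.8] F mag [ 1.1 -0.3  5.7] w -0.21855560190935533
-35 -15 col 240 row 178 z -11.5
-35 -10 col 252 row 178 z -11.5
clock: 32.72
eef_pos: [666.1, 186.3, 284.9]
tool_rot: [3.142, 0.003, -2.863]
force: [0.1, 0.4, -1.2]
width: 60.2
gripper_force: 0.0
[666.1 186.3 284.9] 0.058
[(656.7, 184.0, 15.9, 69, 41)]
-35 -15 col 258 row 133 z -1.5
-35 -10 col 264 row 134 z -4.0
-35 10 col 287 row 133 z -1.5
-35 15 col 293 row 133 z -1.5
35 -15 col 258 row 209 z 9.5
35 -10 col 264 row 209 z 9.5
35 10 col 287 row 209 z 9.5
35 15 col 293 row 209 z 9.5
[([267, 207, 19, 11, 157], array([276. , 212.6]))]
[[276.0, 139.0], [276.0, 123.0], [276.0, 206.0], [276.0, 214.0], [276.0, 212.0], [276.0, 213.0]]
others 0 0
```

View pics/fin.png

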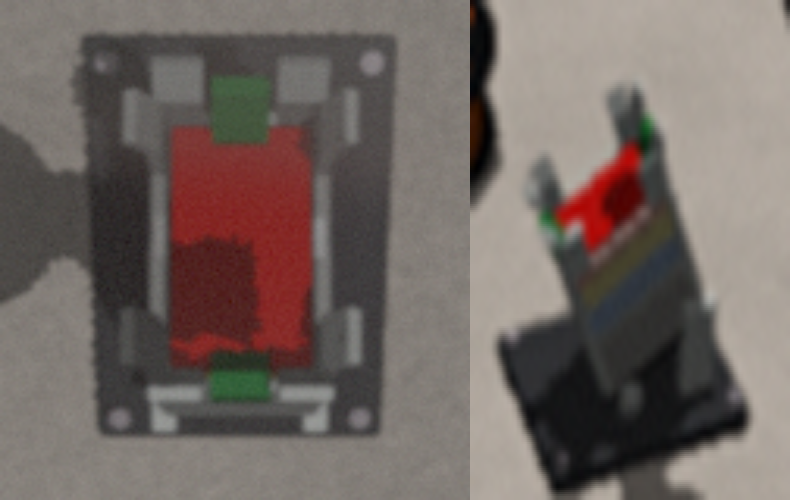

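The last picture shows the red blank flat, with both green catches overlapping its ends at (240,130) and (240,360). The yellow and blue layers lie parallel beneath it. The gripper is clear, so I hand in.

```bash
python3 -c "
from cell import order
print(order.finish_job())"
```

```text
the job is handed in; nothing more can be done
None
```

I loaded blue, yellow and red into the magazine in that order, and in the last pictures red lies flat under both catches with yellow and blue level beneath it; I handed the job in at about 33 s of the 72 s limit, and no verdict came back.

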